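# Refit the battery pack of a repaired speaker

## Robot

A 6-joint arm with a two-finger parallel gripper is mounted at the origin on the work surface. World frame = base frame: x ahead of the robot, y to its left, z up, the work surface at z = 0. Lengths are in m, angles in degrees, forces in N, time in s.
With the tool pointing down it reaches from about 0.325 to 0.775 m from the base axis. Payload 5.5 kg.
Tool frame: the origin (TCP) lies at the centre of the arm's flange, where the gripper is bolted on; the fingertips stand 182 mm ahead of it and the grasp point (between the pads) lies 163 mm ahead of it; z points along the fingers, y is the line along which they close (so a half turn about z gives the same grasp; the last joint's range is limited). The gripper opens to 88 mm and grips with 3 to 60 N. Pads are 20 mm wide; open, the fingers measure 115 mm over their backs; the gripper's body (75 mm by 178 mm) begins 61 mm behind the grasp point.
Start: joints at [-71.603, 5.22, 70.514, -0, 104.267, -3.249], TCP at [0.221, -0.558, 0.405] pointing down, gripper open.
Joint ranges: [-164.24, 164.24], [-49.07, 125.15], [9.68, 141.18], [-86.29, 266.29], [3.28, 154.24], [-151.56, 151.56]. Speed limits (degrees/s): [147.25, 147.25, 172.46, 180, 180, 180].

## Interface

Orientations are given as [roll, pitch, yaw] about the fixed x, y, z axes, in that order (R = Rz(yaw) Ry(pitch) Rx(roll)).
In Python, from station import r gives the robot as it stands. The module is installed in compiled form; this text tells all that it offers. Calls block until the motion is done:
- r.reach(position, orientation): joint-space move of the TCP to a pose.
- r.servo_line(position, rotation=None, speed=0.15): straight line of the TCP; rotation=None keeps the orientation; speed is the mean speed in m/s.
- r.move_joints(angles): joint-space move.
- r.let_go() and r.grab(squeeze=None): open the fingers fully, or close them until they stop; squeeze is the grip in N (None keeps the last).
- r.wait(seconds).
- r.inverse_kinematics(position, orientation): joint angles nearest the present ones, or None.
- r.sense(): the state.
- r.snapshot(name): name is "side" or "top"; returns a dict with "frame" (420x560x3 uint8, red, green, blue), "fx", "fy", "cx", "cy" (pixels), "R" (3x3) and "t" (3): a world point X has camera coordinates R X + t. Camera axes: x right, y down, z forward; pixel columns grow to the right and rows downward; lengths in m; the calibration is good to about 2 mm. A picture is of the moment at which its call begins. There is no depth.
A pose or a line that the arm cannot do raises r.IKError and nothing moves.
- r.hand_in(): hands the job in; it is judged then, once.
The state is a dict: "clock": time; "joints": joint angles; "joint_vel": joint speeds; "joint_torque": joint torques, N m; "tcp_pos": TCP position; "orientation": TCP orientation; "contact_force": force on the tool from outside, world axes, zero at the start; "torque": the same for the moment, N m; "opening": finger opening in m; "gripper_force": force on a finger pad.
Only numpy, scipy, OpenCV 4.12 (cv2) and the standard library are available. Lean on these libraries where they do the work, as an engineer would, in place of code of your own. Each camera call takes 0.05 s, during which the arm holds its last target. There are 200 camera calls.

## Task

Press the speaker's hatch so that it clicks free and springs open, then lay the standing battery pack flat in the cradle inside the bay, without dropping it. Press the hatch down again until it latches shut, and leave the cup, the parts tray and the screwdriver where they are.

Things in the scene. Friction and masses are not known exactly. Their poses are not given: they have to be found in the camera images.
- speaker: Grey speaker lying face down, fixed: block 240 (x) x 220 (y) x 96 (z) mm; origin: centre of its underside, on the table. In its top a centred battery bay 162 (x) x 146 (y) mm, floor 26 mm above the table. On that floor four ribs 14 mm high frame the cradle, 134 (x) x 60 (y) mm inside, centred. The hatch over it is hinged at the -x rim (robot's side), free edge at the +x rim.
- cradle (a point): Centre of the cradle's floor: speaker x = y = 0, 26 mm above the table; axes as the speaker's. The pack lies here with its long axis along the speaker's x, either way round and on any of its four long sides: its middle is then 24 mm above this point.
- hatch (a joint): Hatch angle (rad): 0 latched, flush; 1.65 open stop, just past upright, leaning to -x; -0.067 fully pressed in (firm stop). Push-push: at 0, press in to -0.05 or below (8 mm at free edge) and let go: a damped spring swings it open in about 3 s. Then push it down past flush, again to -0.05 or below, and let go: it stays at 0. Pressed less, it returns. Takes 2 to 6 N at hatch_press.
- hatch_press (a point): Thumb mark on the outer face of the hatch, 130 mm from the hinge line, 28 mm from the free edge. Its axes turn with the hatch: x from hinge to free edge, z out of the outer face (up when shut). The hatch is a black panel 156 (along x) x 140 (y) x 6 mm, 2 to 158 mm from the hinge line.
- hatch_hinge (a point): Middle of the hinge line, at the level of the hatch's outer face: speaker x = -80 mm, y = 0, 96 mm above the table. The hinge line runs along the speaker's y. Turns with the hatch, as hatch_press.
- pack: Battery pack: dark block 48 x 48 mm and 118 mm long with grey end bands, about 0.45 kg (varies). It stands on end on the table. Origin: centre of one end (the lower at the start); its z is the long axis (up at the start), x and y square to its sides. Both ends are alike.
- pack_mid (a point): Middle of the battery pack, 59 mm along its z; axes as the pack's.
- cup: White mug, 80 mm wide, 65 mm high; origin under its centre. Bystander.
- parts_tray: Cream plastic tray 120 x 170 x 60 mm; origin under its centre. Bystander.
- screwdriver: Screwdriver 190 mm long lying on the table; origin under its middle. Bystander.

How it is judged (in metres and radians):
On the way, in this order (a step that is already met when the one before it is completed fails the run):
1. the hatch has been freed and has sprung open, the pack still outside (value of joint hatch above 1.4 rad and horizontal distance between pack_mid and cradle above 0.12 m), for 0.1 s.
2. the pack lies flat in the cradle, let go, with the hatch open (horizontal distance between pack_mid and cradle below 0.012 m and z of pack_mid in the frame of cradle below 0.028 m and angle between the z axis of pack and the x axis of speaker, either way round below 0.15 rad and contact force between the fingers and pack below 0.1 N and value of joint hatch above 1 rad), for 0.2 s.
At the end, for the whole second after the job is handed in: The hatch is latched shut by itself (within 0.03 rad of flush), and the pack is at rest flat in the cradle: middle within 12 mm of the cradle's centre and not more than 4 mm too high, long axis within 0.15 rad of the speaker's x, either way round (value of joint hatch between -0.03 and 0.03 rad and horizontal distance between pack_mid and cradle below 0.012 m and z of pack_mid in the frame of cradle below 0.028 m and angle between the z axis of pack and the x axis of speaker, either way round below 0.15 rad and linear speed of pack below 0.02 m/s); the robot touches nothing.
It fails at once if the pack is dropped (moves faster than 1 m/s while not held) (linear speed of pack above 1 m/s and contact force between the fingers and pack below 0.1 N).
It fails at once if the cup, the parts tray or the screwdriver is moved by more than 30 mm (distance of any of cup, parts_tray, screwdriver from where it was at the start of the episode above 0.03 m).
It also fails if it takes over 72 s, if anything falls off the work surface, if the arm or the gripper's body presses on something with over 40 N, if the wrist force passes 120 N, or if a joint passes its speed limit or range.

## Working session

There is one attempt and no reset: what is moved stays moved. The work goes in short steps, each a Python script; the robot and the scene stay as the last script left them, time stands still between calls to the robot, and variables do not carry over. Pictures are saved under pics/ and viewed, at most 10 in all, crops included, and the job is handed in when it is done.

```bash
mkdir -p pics; python3 - <<'E'
from station import r
import cv2,numpy as np
for n in("top","side"):
    s=r.snapshot(n); cv2.imwrite(f"pics/{n}0.png",s["frame"][:,:,::-1]); np.savez(f"{n}0.npz",**s)
    print(n,s["fx"],s["fy"],s["cx"],s["cy"],np.round(s["R"],4).tolist(),np.round(s["t"],4), np.round(-s["R"].T@s["t"],3))
print(r.sense())
E
```

```text
top 440.2047210506044 440.2047210506044 280.6468621938252 219.0611693860483 [[-0.0043, -0.9999, 0.0118], [-0.995, 0.0031, -0.1], [0.1, -0.0122, -0.9949]] [0.0354 0.5556 1.1552] [0.438 0.048 1.204]
side 442.30956751978533 442.30956751978533 277.82356940751635 207.80290466367583 [[-0.7596, -0.6504, -0.0006], [-0.3604, 0.4217, -0.832], [0.5414, -0.6317, -0.5548]] [0.4396 0.2803 0.9543] [-0.082  0.771  0.763]
{'clock': 0.1, 'joints': array([-7.16027545e+01,  5.25923743e+00,  7.05750002e+01, -5.98114460e-04,
        1.04268033e+02, -3.24780332e+00]), 'joint_vel': array([-0.08545359, -0.1397669 , -0.22535531,  0.02302719, -0.05822289,
       -0.02049306]), 'joint_torque': array([ 3.51464878e-03, -4.47859955e+01, -4.07567596e+01,  7.00545078e-02,
        2.84985581e-02, -1.00946129e-04]), 'tcp_pos': array([ 0.22133421, -0.55773722,  0.40361485]), 'orientation': array([-1.79897861e+02, -5.21510260e-03,  2.16448973e+01]), 'contact_force': array([-0.3309012 ,  0.22391344,  0.06324287]), 'torque': array([0.0117985 , 0.00574154, 0.00680208]), 'gripper_force': 0.0, 'opening': 0.08756713973297352}
```

View pics/top0.png

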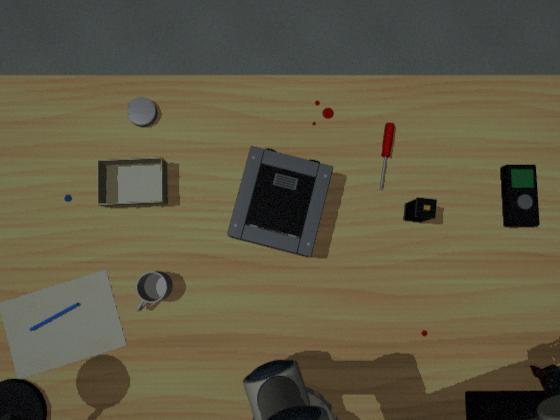

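View pics/side0.png

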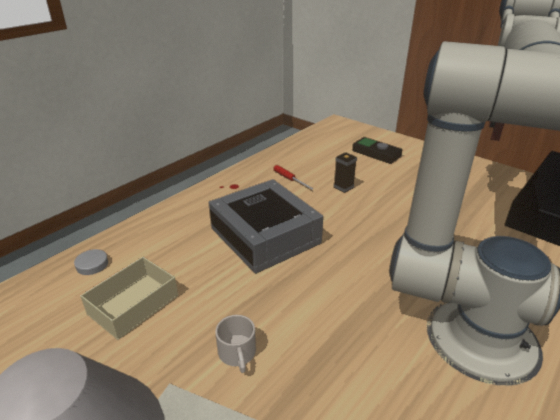

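The top view shows the speaker at about cols 229–332, rows 147–256, turned about -15°. The pack is at (420,210) and the screwdriver at (387,155). The side view shows the pack at (345,172) and the speaker's top around (265,212). Next I'll enlarge these areas to get the corners.

```bash
python3 - <<'E'
import cv2,numpy as np
T=np.load("top0.npz")["frame"][:,:,::-1];S=np.load("side0.npz")["frame"][:,:,::-1]
def crop(I,x,y,w,h,W,H):
    c=cv2.resize(I[y:y+h,x:x+w],(W,H),interpolation=cv2.INTER_CUBIC).astype(float)
    return np.clip(255*(c/255)**.5,0,255).astype(np.uint8)
o=np.zeros((600,800,3),np.uint8)
o[:390,:390]=crop(T,220,138,130,130,390,390)   # x3
o[:390,400:800]=crop(S,200,175,130,100,520,400)[:390,:400] # x4
o[400:600,:300]=crop(T,395,190,50,33,300,200) # x6
o[400:600,400:640]=crop(S,325,145,40,33,240,200) # x6
cv2.imwrite("pics/crops.png",o)
E
```

```text
(no output)
```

View pics/crops.png

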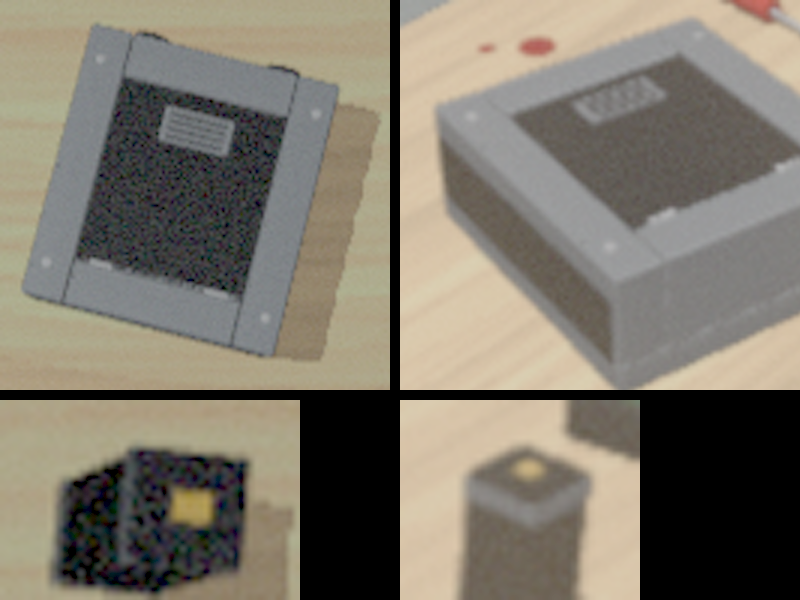

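Crop readings, in crop pixels:
- **Top, hatch corners:** (125,80), (287,118), (240,296), (78,260).
- **Top, speaker top corners:** (95,25), (338,88), (270,355), (24,292).
- **Top, pack top face:** (133,450), (248,460), (240,568), (126,562).
- **Side, pack top face:** (467,480), (526,447), (590,482), (530,515).
- **Side, hatch corners:** (512,113), (684,54), (636,228).

```bash
cat >geo.py <<'E'
import numpy as np,cv2
def load(n): return dict(np.load(n))
def P(s): return np.array([[s["fx"],0,s["cx"]],[0,s["fy"],s["cy"]],[0,0,1]],float)@np.c_[s["R"],s["t"]]
def tri(a,ua,b,ub):
    X=cv2.triangulatePoints(P(a),P(b),np.array(ua,float).T,np.array(ub,float).T); return (X[:3]/X[3]).T
def plane(s,u,z):
    u=np.atleast_2d(np.array(u,float)); d=np.c_[(u[:,0]-s["cx"])/s["fx"],(u[:,1]-s["cy"])/s["fy"],np.ones(len(u))]@s["R"]
    c=-s["R"].T@s["t"]; return c+d*((z-c[2])/d[:,2])[:,None]
E
python3 - <<'E'
from geo import *
np.set_printoptions(precision=4,suppress=True)
T,S=load("top0.npz"),load("side0.npz")
f=lambda a,ox,oy,k,x0,y0:(np.array(a,float)-[x0,y0]+.5)/k-.5+[ox,oy]
h=f([(125,80),(287,118),(240,296),(78,260)],220,138,3,0,0)
c=f([(95,25),(338,88),(270,355),(24,292)],220,138,3,0,0)
pt=f([(133,450),(248,460),(240,568),(126,562)],395,190,6,0,400)
ps=f([(526,447),(590,482),(530,515),(467,480)],325,145,6,400,400)
hs=f([(512,113),(684,54),(636,228)],200,175,4,400,0)
print("hatch tri",tri(T,h[[0,1,3]],S,hs[[1,1,2]][[0,1,2]]*0+np.array([hs[0],hs[0],hs[2]]))[[0]])
for k in [(0,1,2)]: pass
# side: robot side (-x) is right-low; far-left corner of top view = (+x,+y)
print("hatch +x+y,+x-y,-x+y", tri(T,h[[0,1,3]],S,hs))
for q in(h,c):
    X=plane(T,q,.096); d=(X[0]+X[1]-X[2]-X[3])[:2]; e=(X[0]+X[3]-X[1]-X[2])[:2]
    print("centre",X.mean(0),"yaw",np.degrees(np.arctan2(d[1],d[0])),np.degrees(np.arctan2(-e[0],e[1])),"dims",np.hypot(*d)/2,np.hypot(*e)/2)
cc=tri(T,pt,S,np.roll(ps,0,0)); 
for k in range(4):
    cc=tri(T,pt,S,np.roll(ps,k,0)); print("pack",k,cc.tolist() if 0 else cc.round(4).tolist(),cc.mean(0))
for s,q in((T,pt),(S,ps)):
    X=plane(s,q,.118); d=X-X.mean(0); print(X.mean(0),np.degrees(np.arctan2(*(np.roll(X,-1,0)-X)[:,[1,0]].T)),np.linalg.norm(np.roll(X,-1,0)-X,axis=1))
E
```

```text
hatch tri [[0.6899 0.0831 0.0964]]
hatch +x+y,+x-y,-x+y [[ 0.6899  0.0831  0.0964]
 [ 0.6561 -0.0561  0.0935]
 [ 0.5363  0.123   0.0947]]
centre [0.5969 0.0343 0.096 ] yaw -14.81944797170019 -13.140439864608894 dims 0.15823848353929112 0.14082026227392377
centre [0.5963 0.0348 0.096 ] yaw -14.698365974202982 -14.734898223129736 dims 0.23585852863981513 0.21395638571546077
pack 0 [[0.5828, -0.308, 0.1378], [0.5828, -0.3735, 0.0916], [0.5663, -0.3522, 0.0857], [0.5652, -0.2872, 0.1326]] [ 0.5742 -0.3302  0.1119]
pack 1 [[0.5995, -0.3083, 0.1122], [0.5943, -0.3556, 0.1154], [0.55, -0.3519, 0.1105], [0.5542, -0.3038, 0.1087]] [ 0.5745 -0.3299  0.1117]
pack 2 [[0.5885, -0.3248, 0.0891], [0.6115, -0.3563, 0.0897], [0.5614, -0.334, 0.135], [0.5385, -0.3039, 0.1335]] [ 0.575  -0.3298  0.1118]
pack 3 [[0.571, -0.3234, 0.1169], [0.6008, -0.3754, 0.0637], [0.577, -0.3331, 0.1123], [0.5501, -0.2883, 0.1553]] [ 0.5747 -0.3301  0.1121]
[ 0.5736 -0.3279  0.118 ] [-95.16   173.527   86.8016  -5.5682] [0.0482 0.0456 0.0475 0.0472]
[ 0.5684 -0.3192  0.118 ] [165.4011  85.9303 -13.6735 -92.469 ] [0.0498 0.0517 0.0482 0.0528]
```

```bash
cat >plan.py <<'E'
import numpy as np
from scipy.spatial.transform import Rotation as Ro
SP=np.array([.5965,.0346,0]); SY=np.radians(-14.75)
PK=np.array([.574,-.329,0]); PY=np.radians(-5.1)
up=np.array([0,0,1.])
d=lambda a:np.array([np.cos(a),np.sin(a),0])
sx,sy=d(SY),d(SY+np.pi/2)
W=lambda x,y,z:SP+x*sx+y*sy+z*up         # speaker frame -> world
def rpy(z,y): return Ro.from_matrix(np.c_[np.cross(y,z),y,z]).as_euler('xyz',degrees=True)
def tcp(g,z,off=.163): return g-off*z     # flange for grasp/tip point
AL=np.radians(20); GZ=.062; DEEP=.014     # grasp: height on pack, offset to near face
a=d(PY); c=np.cross(a,up)
def zg(al=AL): return a*np.cos(al)-up*np.sin(al)
def zp(al=AL): return -up*np.cos(al)-sx*np.sin(al)
E
python3 - <<'E'
from station import r
from plan import *
np.set_printoptions(precision=1,suppress=True)
dn=-up; q=[];
for rr in np.linspace(.4,.7,4):
  for z in(.25,.4): 
    j=r.inverse_kinematics([rr,0,z],[180,0,0]); 
    if j is not None:q.append((rr,z,*j))
q=np.array(q);j2,j23=np.radians(q[:,3]),np.radians(q[:,3]+q[:,4])
A=np.r_[np.c_[np.sin(j2),np.sin(j23),np.ones(len(q)),0*j2],np.c_[np.cos(j2),np.cos(j23),0*j2,np.ones(len(q))]]
s=np.linalg.lstsq(A,np.r_[q[:,0],q[:,1]],rcond=None);print("L1,L2,r0,d1-d6",(s[0]*1000),s[1])
print(q[:3])
for e in(1,-1):
  print(e,"press",r.inverse_kinematics(tcp(W(.05,0,.13),dn,.182),rpy(dn,e*sy)))
  for ad in(10,20,30):
    al=np.radians(ad)
    for z,y,g,n in((zg(al),e*c,PK+up*GZ-a*DEEP,"grasp"),(zg(al),e*c,PK+up*(GZ+.0)-a*.12,"pre"),(zg(al),e*c,PK+up*.25-a*.1,"lift"),
        (zp(al),-e*sy,W(0,0,.3),"above"),(zp(al),-e*sy,W(.003,0,.064),"place")):
      print(ad,n,r.inverse_kinematics(tcp(g,z),rpy(z,y)))
E
```

```text
L1,L2,r0,d1-d6 [ 368.4  558.4   14.2 -101.2] [0.]
[[  0.4   0.2  -4.9 -26.  113.7  -0.   92.3  85.1]
 [  0.4   0.4  -4.9 -26.   98.5  -0.  107.5  85.1]
 [  0.5   0.2  -3.9  -8.9 100.   -0.   88.9  86.1]]
1 press [ -1.1  12.2  72.2   0.   95.6 -76.3]
10 grasp [-56.8  -1.8 128.3 106.1  53.6 -38.4]
10 pre [-71.9 -13.3 138.4  95.1  65.3 -34.2]
10 lift [-68.6 -36.3 131.8  81.6  63.   -1.1]
10 above [ -1.2  14.8  54.4   2.7 120.5 104.7]
10 place [ -1.3  15.8  77.2   2.3  96.7 103.5]
20 grasp [-55.1  -8.6 127.   88.9  46.1 -20.6]
20 pre [-69.5 -21.9 137.4  81.   59.  -18.4]
20 lift [-66.4 -37.2 126.6  67.2  63.4  11.3]
20 above [ -2.3  23.6  45.2   5.6 130.7 105.4]
20 place [ -2.3  24.5  68.1   4.4 106.9 103. ]
30 grasp [-52.5 -11.9 123.4  68.5  43.2  -0.2]
30 pre [-65.7 -26.3 134.2  65.4  56.1  -2.3]
30 lift [-62.8 -35.5 120.2  53.6  65.5  22.3]
30 above [ -3.1  32.5  35.9   9.1 140.7 107.2]
30 place [ -3.2  33.2  59.    6.5 117.1 103. ]
-1 press [ -1.1  12.2  72.2  -0.   95.6 103.7]
10 grasp [-56.8  -1.8 128.3 106.1  53.6 141.6]
10 pre [-71.9 -13.3 138.4  95.1  65.3 145.8]
10 lift None
10 above [ -1.2  14.8  54.4   2.7 120.5 -75.3]
10 place [ -1.3  15.8  77.2   2.3  96.7 -76.5]
20 grasp None
20 pre None
20 lift None
20 above [ -2.3  23.6  45.2   5.6 130.7 -74.6]
20 place [ -2.3  24.5  68.1   4.4 106.9 -77. ]
30 grasp None
30 pre None
30 lift None
30 above [ -3.1  32.5  35.9   9.1 140.7 -72.8]
30 place [ -3.2  33.2  59.    6.5 117.1 -77. ]
```

```bash
sed -i 's/AL=np.radians(20)/AL=np.radians(25)/; s/DEEP=.014/DEEP=.017/' plan.py
python3 - <<'E'
from station import r
from plan import *
import cv2
np.set_printoptions(precision=3,suppress=True)
dn=-up; o=rpy(dn,sy)
r.grab(10)
r.reach(tcp(W(.05,0,.125),dn,.182),o)
r.servo_line(tcp(W(.05,0,.099),dn,.182),speed=.1)
f0=r.sense()["contact_force"][2]
for z in np.arange(.096,.082,-.0015):
    r.servo_line(tcp(W(.05,0,z),dn,.182),speed=.03)
    s=r.sense(); f=s["contact_force"][2]-f0; print(round(z,4),s["tcp_pos"][2]-.182,f)
    if f>9: break
r.servo_line(tcp(W(.06,0,.25),dn,.182),speed=.3)
print(r.sense()["clock"])
r.let_go()
e=1; zz=zg(); pre=PK+up*GZ-a*DEEP-.1*zz
for h in (.1,0): 
    p=tcp(pre+up*h,zz); print(r.inverse_kinematics(p,rpy(zz,e*c)))
r.reach(tcp(pre+up*.1,zz),rpy(zz,e*c))
print(r.sense()["clock"])
for n in("top","side"):
    s=r.snapshot(n); cv2.imwrite(f"pics/{n}1.png",s["frame"][:,:,::-1]); np.savez(f"{n}1.npz",**s)
cv2.imwrite("pics/both1.png",np.hstack([cv2.resize(cv2.imread(f"pics/{n}1.png"),(400,300)) for n in("top","side")]))
E
```

```text
0.096 0.09636720713882124 1.6041199025098651
0.0945 0.0949929632223383 2.6391530234074443
0.093 0.09316361030511655 2.065893379173149
0.0915 0.09141446125374958 3.595361393565419
0.09 0.08981366023868714 2.241496494242028
0.0885 0.08827904186250096 2.6219717635171067
0.087 0.08775890697961469 6.481710585329723
0.0855 0.08730878058594799 9.503149532532918
7.1167
[-65.844 -35.984 127.829  62.699  62.852  11.49 ]
[-65.844 -28.315 133.672  69.844  57.383  -2.78 ]
9.95
```

View pics/both1.png

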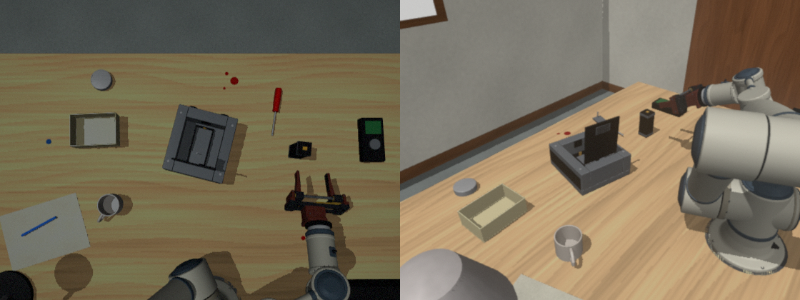

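The hatch stands upright over the open bay (top panel, about (200,145)). The pack is still standing at about (300,150), with the open fingers lined up in front of it. Next I'll grasp and lift the pack, and check the cradle in an enlarged view.

```bash
python3 - <<'E'
from station import r
from plan import *
import cv2
np.set_printoptions(precision=3,suppress=True)
zz=zg(); g=PK+up*GZ-a*DEEP; o=rpy(zz,c)
r.servo_line(tcp(g-.1*zz,zz),speed=.2)
r.servo_line(tcp(g,zz),speed=.12)
s=r.sense(); print(s["tcp_pos"]-tcp(g,zz),s["contact_force"])
r.grab(45); s=r.sense(); print(s["opening"],s["gripper_force"],s["contact_force"])
for h in(.02,.26,.22,.18,.15):
    try: r.servo_line(tcp(g+up*h,zz),speed=.05 if h<.03 else .15); print("lift",h)
    except r.IKError: print("no",h); continue
    if h>.1: break
s=r.sense(); print(s["clock"],s["opening"],s["contact_force"],s["joints"])
for h in(.40,.36,.33,.30): print(h,r.inverse_kinematics(tcp(W(0,0,h),zp()),rpy(zp(),-sy)))
S={n:r.snapshot(n) for n in("top","side")}
for n in S: np.savez(f"{n}2.npz",**S[n])
T=np.load("top1.npz")["frame"][:,:,::-1]
br=lambda c:np.clip(255*(c/255.)**.5,0,255).astype(np.uint8)
out=np.zeros((480,800,3),np.uint8)
out[:480,:480]=br(cv2.resize(T[140:260,225:345],(480,480),interpolation=cv2.INTER_CUBIC))
out[:240,480:]=cv2.resize(S["top"]["frame"][:,:,::-1],(320,240)); out[240:,480:]=cv2.resize(S["side"]["frame"][:,:,::-1],(320,240))
cv2.imwrite("pics/c2.png",out)
E
```

```text
[-0.    -0.     0.001] [ 0.188 -0.578  0.366]
0.04766687978317705 44.86672818660736 [-0.666  0.982  0.071]
lift 0.02
lift 0.26
14.6833 0.048005348630066225 [-0.871  0.581 -2.799] [-54.206 -27.238 110.225  54.249  57.577  27.288]
0.4 [ -2.738  35.581  19.621   9.816 148.944 109.346]
0.36 [ -2.738  31.513  29.644   8.416 143.063 107.659]
0.33 [ -2.738  29.507  35.524   7.74  139.228 106.792]
0.3 [ -2.738  28.072  40.542   7.231 135.675 106.102]
```

View pics/c2.png

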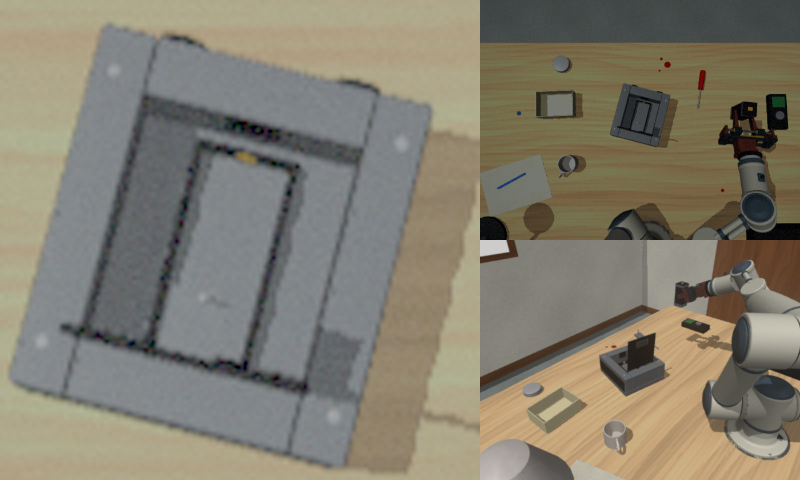

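The pack is held in the gripper (top inset about (745,108)). In the crop, the cradle's rib frame has its +x end from (202,145) to (297,167) and its long sides at about x=178 and x=272 on row 250. Before lowering I'll check this against the model.

```bash
python3 - <<'E'
from station import r
from plan import *
from geo import *
np.set_printoptions(precision=4,suppress=True)
T=load("top1.npz")
for p in([202,145],[297,167],[178,250],[272,255]):
    X=plane(T,(np.array(p)+.5)/4-.5+[225,140],.04)[0]-SP; print(p,X@sx,X@sy)
z=zp(); o=rpy(z,-sy)
r.reach(tcp(W(0,0,.36),z),o)
s=r.sense(); print(s["clock"],s["opening"],s["contact_force"])
S={n:r.snapshot(n) for n in("top","side")}
out=np.zeros((330,800,3),np.uint8)
br=lambda c:np.clip(255*(c/255.)**.5,0,255).astype(np.uint8)
for n,x in(("top",0),("side",400)):
    I=S[n]["frame"][:,:,::-1]; np.savez(f"{n}3.npz",**S[n])
    u=P(S[n])@np.r_[W(0,0,.35),1]; u=(u[:2]/u[2]).astype(int); x0,y0=np.clip(u-[80,66],0,[400,288]); print(n,x0,y0)
    out[:,x:x+400]=br(cv2.resize(I[y0:y0+132,x0:x0+160],(400,330),interpolation=cv2.INTER_CUBIC))
cv2.imwrite("pics/c3.png",out)
E
```

```text
[202, 145] 0.0687635995781069 0.03179230888268392
[297, 167] 0.07037016287312446 -0.03363127094168578
[178, 250] -0.004092078058342979 0.029389895953684023
[272, 255] 0.008456482154481974 -0.03215017386995451
16.15 0.04798153433788783 [ 0.1154  0.2507 -3.6275]
top 201 116
side 182 53
```

View pics/c3.png

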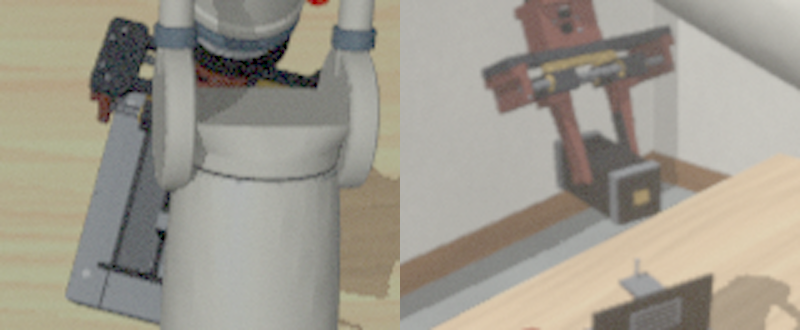

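The side view shows the pack held level above the open hatch and lined up with the speaker. The cradle readings agree with the model to about 1 mm. Now lowering, with a force check at each step.

```bash
python3 - <<'E'
from station import r
from plan import *
import cv2
np.set_printoptions(precision=3,suppress=True)
z=zp()
f0=r.sense()["contact_force"]
ok=True
for h in [.28,.22,.17,.13,.1]+list(np.arange(.092,.0595,-.002)):
    r.servo_line(tcp(W(.003,-.0005,h),z),speed=.15 if h>.095 else .04)
    s=r.sense(); f=s["contact_force"]-f0
    if h<.08: print(round(h,3),(s["tcp_pos"]+.163*z)[2],f)
    if np.linalg.norm(f)>6: print("contact at",h,f); ok=h<.075; break
if ok:
    r.wait(.1); r.let_go(); r.wait(.4)
    s=r.sense();print(s["clock"],s["opening"],s["contact_force"])
    r.servo_line(tcp(W(.003,0,.30),z),speed=.2)
    r.reach(tcp(W(.03,0,.45),-up,.182),rpy(-up,-sy)) if 0 else r.servo_line(tcp(W(.003,-.0,.34),z),speed=.2)
print(r.sense()["clock"])
for n in("top","side"):
    s=r.snapshot(n); np.savez(f"{n}4.npz",**s); cv2.imwrite(f"pics/{n}4.png",s["frame"][:,:,::-1])
E
```

```text
contact at 0.086 [-2.406 -0.815  6.99 ]
19.8333
```

```bash
python3 - <<'E'
import cv2,numpy as np
br=lambda c:np.clip(255*(c/255.)**.5,0,255).astype(np.uint8)
T=cv2.imread("pics/top4.png");S=cv2.imread("pics/side4.png")
o=np.zeros((450,800,3),np.uint8)
o[:,:300]=br(cv2.resize(T[120:270,220:320],(300,450),interpolation=cv2.INTER_CUBIC))
o[:,300:]=br(cv2.resize(S[110:245,190:340],(500,450),interpolation=cv2.INTER_CUBIC))
cv2.imwrite("pics/c4.png",o)
E
```

```text
(no output)
```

View pics/c4.png

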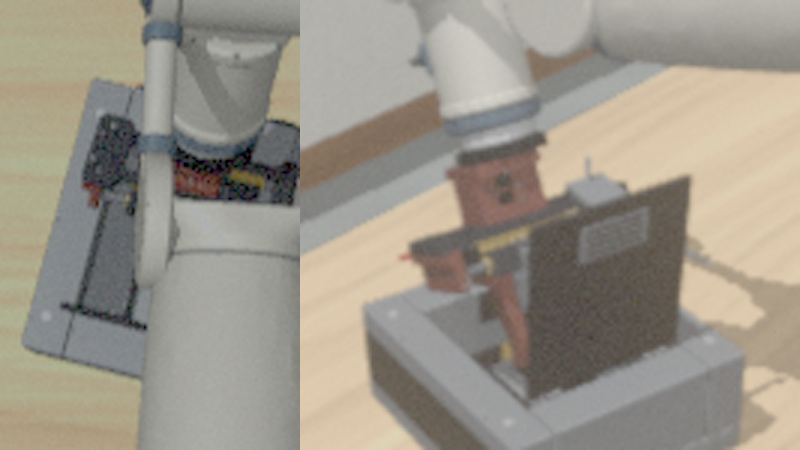

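The forearm clears the hatch, and the pack is out of sight down in the bay. I'll compare the held pack's expected projection in picture 3 with its seen corners: near (-x) end face (610,170), (658,160), (662,212), (612,222), and lower far corner at about (563,190).

```bash
python3 - <<'E'
from station import r
from plan import *
from geo import *
np.set_printoptions(precision=3,suppress=True)
s=r.sense(); print(s["contact_force"],s["tcp_pos"]+.163*zp(),s["opening"],s["torque"])
S=load("side3.npz")
def pr(s,X): u=P(s)@np.r_[X,1]; return u[:2]/u[2]
for x in(-.062,.056):
  for y in(.024,-.024):
    for dz in(.024,-.024):
      print(x,y,dz,(pr(S,W(x,y,.36-.017+dz))-[182,53])*2.5)
I=S["frame"][:,:,::-1]; c=I[100:150,236:296]
c=np.clip(255*(cv2.resize(c,(720,600),interpolation=cv2.INTER_CUBIC)/255.)**.5,0,255).astype(np.uint8)
for x in(-.062,.056):
  for y in(.024,-.024):
    for dz in(.024,-.024):
      u=((pr(S,W(x,y,.343+dz))-[236,100]+.5)*12).astype(int); cv2.circle(c,tuple(map(int,u)),4,(0,255,0),-1)
cv2.imwrite("pics/c5.png",c)
E
```

```text
[-0.986 -0.234  6.819] [0.599 0.033 0.088] 0.04774825339382901 [0.093 0.492 0.028]
-0.062 0.024 0.024 [216.612 176.881]
-0.062 0.024 -0.024 [217.24  225.441]
-0.062 -0.024 0.024 [259.886 165.121]
-0.062 -0.024 -0.024 [259.4   212.927]
0.056 0.024 0.024 [149.515 137.464]
0.056 0.024 -0.024 [151.713 183.426]
0.056 -0.024 0.024 [190.999 127.38 ]
0.056 -0.024 -0.024 [192.174 172.654]
```

View pics/c5.png

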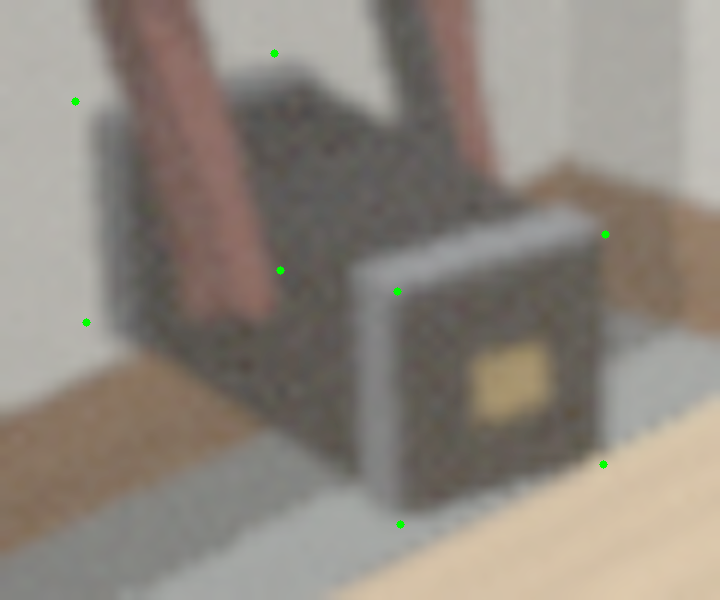

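```bash
python3 - <<'E'
from station import r
from plan import *
np.set_printoptions(precision=3,suppress=True)
z=zp()
def rd():
    q=[]
    for _ in range(5): r.wait(.03); s=r.sense(); q.append(np.r_[s["contact_force"],s["torque"]])
    return np.mean(q,0),s["tcp_pos"]
go=lambda x,y,h,v=.05:r.servo_line(tcp(W(x,y,h),z),speed=v)
go(.003,0,.11,.1); b,_=rd(); print("base",b)
for dy,dx in((0,0),(.004,0),(-.004,0)):
    go(.003+dx,dy,.094,.06)
    for h in np.arange(.092,.066,-.002):
        go(.003+dx,dy,h,.04); w,p=rd(); w=w-b
        if abs(w[2])>4: break
    F,M=w[:3],w[3:]; rz=-.18 # contact point rel. TCP
    rx=(rz*F[0]-M[1])/F[2]; ry=(M[0]+rz*F[1])/F[2]
    v=p+[rx,ry,0]-SP; print(dy,dx,"h",h,(p+.163*z)[2],w,"contact spk xy",v@sx,v@sy)
    go(.003+dx,dy,.094,.06)
print(r.sense()["clock"])
E
```

```text
base [ 0.079  0.19  -3.729 -0.087 -0.415 -0.01 ]
0 0 h 0.086 0.08758377930168351 [-0.78  -0.365  9.522  0.121  0.948  0.076] contact spk xy -0.015133132125149966 -0.0026624582866546565
0.004 0 h 0.086 0.08757664824580044 [-0.955 -0.634  9.518  0.118  0.922  0.079] contact spk xy -0.010589213014928048 0.007535356000777497
-0.004 0 h 0.086 0.08760424367310404 [-0.598 -0.188  9.833  0.193  0.935  0.039] contact spk xy -0.015356089875871393 -0.003154593385641144
27.2917
```

```bash
python3 - <<'E'
from plan import *
from geo import *
np.set_printoptions(precision=0,suppress=True)
S=load("side4.npz");S3=load("side3.npz")
def pr(s,X): u=P(s)@np.r_[X,1]; return u[:2]/u[2]
for x in(0,.03,.06):
  for z in(.096,.1275,.15): print(x,z,(pr(S,W(x,.089,z))-[190,110])*3.333+[300,0])
# body rectangle lower face at g height .088
z=zp(); t=np.cross(-sy,z)
for k in(-.0375,.0375):
  for y in(.089,-.089): X=W(.003,0,.088)-.061*z+k*t+y*sy; print("body",k,y,X,(pr(S,X)-[190,110])*3.333+[300,0])
c=cv2.resize(S["frame"][160:230,205:305,::-1],(800,560),interpolation=cv2.INTER_CUBIC)
c=np.clip(255*(c/255.)**.4,0,255).astype(np.uint8)
D=lambda X,col:cv2.circle(c,tuple(int(v) for v in (pr(S,X)-[205,160]+.5)*8),4,col,-1)
for k in(-.0375,.0375):
  for y in(.089,-.089): D(W(.003,0,.088)-.061*z+k*t+y*sy,(0,255,0))
for x in(-.0585,.0595):
  for y in(.024,-.024):
    for h in(.047,.095): D(W(x,y,h),(0,0,255))
for x in(-.067,.067):
  for y in(.03,-.03): D(W(x,y,.04),(255,255,0))
for x in(-.081,.081):
  for y in(.073,-.073): D(W(x,y,.096),(255,0,255))
cv2.imwrite("pics/c6.png",c)
E
```

```text
0 0.096 [454. 362.]
0 0.1275 [452. 328.]
0 0.15 [450. 304.]
0.03 0.096 [435. 344.]
0.03 0.1275 [433. 311.]
0.03 0.15 [431. 287.]
0.06 0.096 [417. 327.]
0.06 0.1275 [414. 294.]
0.06 0.15 [412. 270.]
body -0.0375 0.089 [1. 0. 0.] [453. 297.]
body -0.0375 -0.089 [ 1. -0.  0.] [642. 230.]
body 0.0375 0.089 [1. 0. 0.] [412. 293.]
body 0.0375 -0.089 [ 1. -0.  0.] [594. 230.]
```

View pics/c6.png

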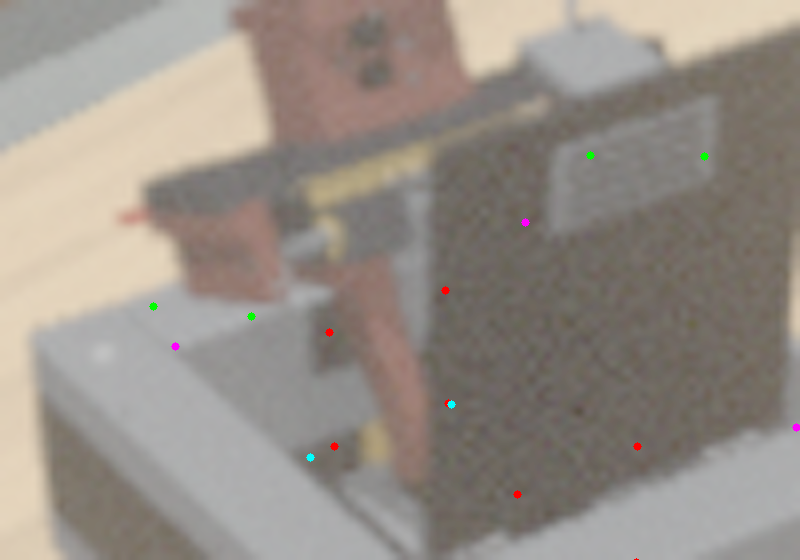

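The image shows the finger tip exactly where predicted, at (415,485). The pack's far end isn't visible where I expected it, at about (330,330–446). I'll compare this view numerically with the empty bay, without viewing another picture.

```bash
python3 - <<'E'
import cv2,numpy as np
A=np.load("side1.npz")["frame"];B=np.load("side4.npz")["frame"]
for n,I in(("empty",A),("now",B)):
    g=cv2.GaussianBlur(I,(3,3),0).mean(2).astype(int)
    print(n,"cols 236..264");[print(y,*[f"{v:3d}" for v in g[y,236:265:2]]) for y in range(192,226,2)]
E
```

```text
empty cols 236..264
192 109 104 101 100  99  99 100 100 101  98  93  62  33  30  30
194  99 100 100 101 100 101  99  93  79  69  69  50  32  31  31
196 100 100 100 100  94  81  65  48  36  46  64  49  31  30  31
198 101  99  91  78  54  39  33  31  31  42  61  49  32  30  30
200  84  75  70  63  43  31  32  32  31  42  61  47  32  30  30
202  68  68  68  64  42  30  32  31  33  44  62  45  31  30  30
204  68  69  68  64  42  32  34  42  50  57  63  46  31  30  30
206  67  68  68  65  51  47  56  61  63  62  63  46  32  29  29
208  67  69  68  68  65  62  63  64  64  63  63  46  31  30  30
210  69  68  67  68  67  65  65  64  64  60  52  39  31  29  29
212  77  69  67  67  67  66  62  67  76  57  33  31  30  31  30
214  94  78  66  65  62  54  46  63  80  58  35  32  29  30  28
216 100  95  77  50  41  36  34  57  81  73  73  48  31  28  29
218 101  99  95  68  40  37  49  75  93  97  94  58  31  29  30
220  99 100  99  95  69  53  79  97  98  99  95  58  30  30  30
222 100 100  99 100  95  74  64  87  98  99  94  57  31  31  30
224 101 101 100 100 100  96  76  64  86  98  94  53  30 
[... 413 characters left out ...]
  65  64  63  59  38  27  33  37  47  54  47  30  27  26  26
206  65  65  63  60  46  45  50  45  41  51  49  32  27  26  25
208  66  66  64  62  61  60  60  54  43  48  52  36  25  24  26
210  67  66  66  63  62  62  61  60  47  46  52  38  27  25  27
212  75  65  65  64  61  60  58  59  54  45  48  37  27  26  27
214  92  77  66  63  56  46  40  52  64  46  46  36  26  26  25
216  98  93  74  49  37  32  31  50  67  50  43  35  27  27  26
218  98  98  93  65  36  32  35  52  62  48  42  34  27  27  27
220  99  98  98  94  67  43  54  61  58  47  35  30  28  26  26
222  98  98  97  98  93  72  57  70  65  59  47  30  28  29  28
224  99  98  98  97  98  94  74  60  75  74  62  38  27  28  27
```

```bash
python3 - <<'E'
from station import r
from plan import *
from geo import *
np.set_printoptions(precision=3,suppress=True)
T,S4=load("top1.npz"),load("side4.npz")
for tp in([276,214.5],[282,216]):
  for sp in([276.1,157.4],[277,163.4]):
    X=tri(T,[tp],S4,[sp])[0]; v=X-SP; u=P(T)@np.r_[X,1]; print("pin?",X,v@sx,v@sy,"reproj err",u[:2]/u[2]-tp)
z=zp()
r.servo_line(tcp(W(.02,0,.12),z),speed=.1)
for h in(.18,.25,.32):
    r.servo_line(tcp(W(.035,0,h),z),speed=.15); s=r.sense(); print(h,s["contact_force"],s["opening"])
print(s["clock"])
for n in("top","side"): np.savez(f"{n}5.npz",**r.snapshot(n))
S=load("side5.npz"); T=load("top5.npz")
br=lambda c:np.clip(255*(c/255.)**.45,0,255).astype(np.uint8)
out=np.zeros((600,800,3),np.uint8)
out[:,:500]=br(cv2.resize(S["frame"][90:210,225:325,::-1],(500,600),interpolation=cv2.INTER_CUBIC))
out[:450,500:]=br(cv2.resize(T["frame"][130:265,225:315,::-1],(300,450),interpolation=cv2.INTER_CUBIC))
cv2.imwrite("pics/c7.png",out)
E
```

```text
pin? [0.542 0.047 0.272] -0.055831611902037254 -0.0018647355930949227 reproj err [-0.374 -0.474]
pin? [0.542 0.046 0.255] -0.05511138362376372 -0.002837290685182427 reproj err [0.14  0.178]
pin? [0.543 0.037 0.267] -0.05203906685545382 -0.010755393613011855 reproj err [-1.913 -2.397]
pin? [0.544 0.036 0.25 ] -0.05121942872120895 -0.011916863437878192 reproj err [-1.386 -1.748]
0.18 [ 0.228  0.397 -3.073] 0.04786022297119764
0.25 [ 0.354  0.123 -3.776] 0.04794111967172855
0.32 [-0.03  -0.049 -4.517] 0.04743084090729241
29.55
```

View pics/c7.png

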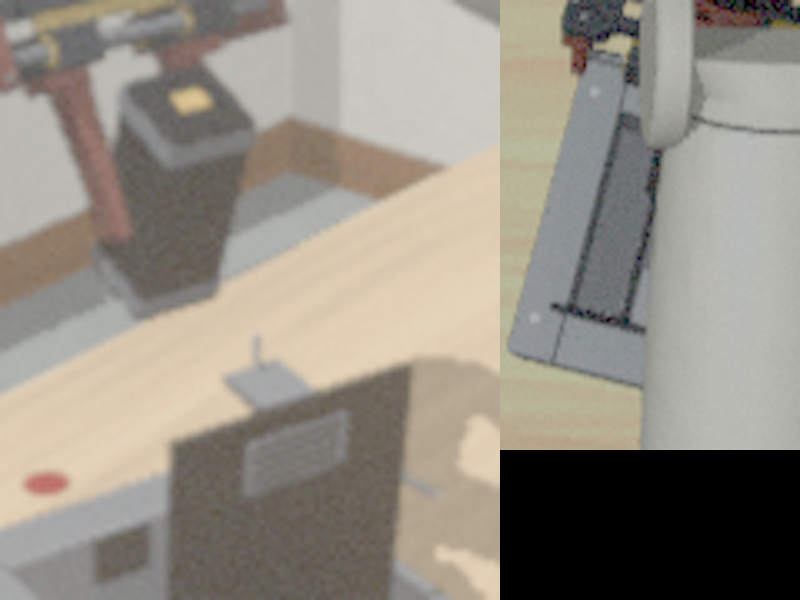

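The side crop shows the held pack turned nearly upright in the fingers, with its top face around (187,105). The cause is the catch tab on the hatch's inner side, at about (270,380), which is 25–30 mm inside the hatch at z≈0.25. I'll stand the pack back on the table, regrasp it, and come in further from the hatch. First I'll fit the pack's tilt to its corners and check that the arm can reach these poses.

```bash
python3 - <<'E'
from station import r
from plan import *
from geo import *
from scipy.optimize import least_squares
np.set_printoptions(precision=3,suppress=True)
S=load("side5.npz"); G=W(.035,0,.32)
px=(np.array([(120,95),(172,150),(252,130),(190,65),(95,250),(140,315),(215,290)])+.5)/5-.5+[225,90]
def pts(p):
    th,dx,dz,dy,yw=p; h=d(SY+yw); l=np.cross(up,h); u=-h*np.cos(th)+up*np.sin(th); n=np.cross(l,u)  # n ~ thickness dir
    C=G+dx*sx+dz*up+dy*sy; k=.024
    q=lambda e,a_,b:C+e*.059*u+a_*k*n+b*k*l
    # sides in image: n sign resolved below
    return np.array([q(1,s1,1) for s1 in()]) if 0 else dict((f"{e}{i}{j}",q(e,i,j)) for e in(1,-1) for i in(1,-1) for j in(1,-1))
def names(p):
    D=pts(p); out=[]
    for e in(1,-1):
        for i,j in((1,1),(-1,1),(-1,-1),(1,-1)): out.append(D[f"{e}{i}{j}"])
    return out
pr=lambda X:(lambda u:u[:2]/u[2])(P(S)@np.r_[X,1])
best=None
for sg in(1,-1):
    def res(p):
        D=pts(p); o=[(sg,1),(-sg,1),(-sg,-1),(sg,-1)]
        X=[D[f"1{i}{j}"] for i,j in o]+[D[f"-1{i}{j}"] for i,j in o[:3]]
        return np.r_[(np.array([pr(x) for x in X])-px).ravel(), p[3]*200,p[4]*10]
    f=least_squares(res,[1.3,0,0,0,0],x_scale=[.1,.01,.01,.01,.1]); print(sg,f.cost,np.degrees(f.x[0]),f.x[1:4],np.degrees(f.x[4]))
# IK options: put-down (tool z tilted so pack is upright, heading psi) and regrasp
for dth in(0,15):
  b=AL+np.radians(dth)
  for psi in(-95,-50,-30,-5,30,85):
    hx=d(np.radians(psi)); hy=np.cross(up,hx); z=-up*np.cos(b)-hx*np.sin(b)
    for pos in([.574,-.329],[.5,-.35],[.52,-.25]):
      g=np.r_[pos,.07]
      j=r.inverse_kinematics(tcp(g,z),rpy(z,-hy)); j2=r.inverse_kinematics(tcp(g+up*.2,z),rpy(z,-hy))
      if j is not None: print(dth,psi,pos,j,j2 is not None)
E
```

```text
1 17.194655475241664 67.91891428635637 [ 0.003 -0.009 -0.01 ] -1.523165475381404
-1 128.4566886543245 158.064849629595 [-0.005 -0.004 -0.009] -37.38107439021722
0 -95 [0.574, -0.329] [-42.464  28.136  63.868  20.139 103.015 144.505] False
0 -95 [0.5, -0.35] [-47.894  21.911  71.867  18.538 103.139 138.648] True
0 -95 [0.52, -0.25] [-40.504  14.28   81.106  20.395  99.166 145.181] False
0 -50 [0.574, -0.329] [-35.751  38.53   49.667   6.644 115.971 105.882] True
0 -50 [0.5, -0.35] [-40.382  30.48   60.755   4.413 113.394 100.487] True
0 -50 [0.52, -0.25] [-33.103  24.307  68.836   7.547 110.737 108.078] True
0 -30 [0.574, -0.329] [-32.284  39.8    47.865  -1.086 117.313  87.432] True
0 -30 [0.5, -0.35] [-36.663  31.034  60.011  -3.072 113.776  82.717] True
0 -30 [0.52, -0.25] [-29.239  25.802  66.915   0.347 112.281  90.821] True
0 -5 [0.574, -0.329] [-28.034  37.895  50.564 -10.462 114.404  64.564] True
0 -5 [0.5, -0.35] [-32.193  28.655  63.184 -11.882 110.281  60.86 ] True
0 -5 [0.52, -0.25] [-24.439  24.731  68.293  -8.636 110.497  69.219] True
0 30 [0.574, -0.329] [-23.083  29.78
[... 1079 characters left out ...]
127.268  90.867] True
15 -5 [0.574, -0.329] [-26.132  52.309  34.123 -17.675 130.246  61.873] False
15 -5 [0.5, -0.35] [-29.812  41.198  50.613 -18.984 123.983  59.614] True
15 -5 [0.52, -0.25] [-22.656  37.482  55.914 -13.68  124.475  68.452] True
15 30 [0.574, -0.329] [-18.851  39.264  53.386 -31.664 112.774  35.334] True
15 30 [0.5, -0.35] [-22.307  29.126  67.387 -32.265 107.673  34.398] True
15 30 [0.52, -0.25] [-14.261  27.976  68.914 -28.809 111.415  41.903] True
15 85 [0.574, -0.329] [-14.44   11.227  89.548 -40.868  75.712  -0.192] True
15 85 [0.5, -0.35] [-18.584   1.195 100.344 -40.937  72.473  -2.868] True
15 85 [0.52, -0.25] [ -7.697   1.684  99.847 -40.774  79.47    5.438] True
```

```bash
cat > gold.py <<'E'
from geo import *
def gold(s,c,w):
    hsv=cv2.cvtColor(np.ascontiguousarray(s["frame"]),cv2.COLOR_RGB2HSV)
    m=cv2.inRange(hsv,(15,110,60),(32,255,255)); k=np.zeros_like(m); x,y=map(int,c)
    k[y-w:y+w,x-w:x+w]=255; M=cv2.moments(m&k,True)
    return (np.array([M["m10"],M["m01"]])/M["m00"] if M["m00"] else None),M["m00"]
E
python3 - <<'E'
from station import r
from plan import *
from gold import *
np.set_printoptions(precision=3,suppress=True)
T,S=load("top0.npz"),load("side0.npz")
print(gold(T,(427,208),6),gold(S,(346,157),6))
b=np.radians(45); hx=d(PY+np.pi/2); hy=np.cross(up,hx); z=-up*np.cos(b)-hx*np.sin(b); o=rpy(z,-hy)
go=lambda h,v:r.servo_line(tcp(PK+up*h,z),speed=v)
print(r.inverse_kinematics(tcp(PK+up*.22,z),o),r.sense()["joints"])
zc=zp(); r.servo_line(tcp(W(.05,0,.36),zc),speed=.2)
r.reach(tcp(PK+up*.22,z),o); s=r.sense(); print(s["clock"],s["opening"],s["contact_force"])
go(.10,.15); r.wait(.1); f0=r.sense()["contact_force"]
for h in np.arange(.096,.044,-.002):
    go(h,.03); s=r.sense(); f=s["contact_force"]-f0
    if f[2]>2: break
print("contact",h,f,s["clock"])
r.wait(.1); r.let_go(); r.wait(.3)
s=r.sense(); print(s["clock"],s["opening"])
r.servo_line(tcp(PK+up*h-.12*z,z),speed=.2)
for n in("top","side"):
    q=r.snapshot(n); np.savez(f"{n}6.npz",**q)
T,S=load("top6.npz"),load("side6.npz")
print(gold(T,(427,208),14),gold(S,(346,157),14))
E
```

```text
(array([426.562, 207.188]), 32.0) (array([346., 156.]), 17.0)
[-12.435   6.097  81.572 -44.64   86.477  -6.846] [ -3.284  36.572  27.175   7.633 140.771 106.351]Traceback (most recent call last):
  File "<stdin>", line 10, in <module>
station.IKError: the arm cannot follow that straight line within its joint ranges
```

```bash
python3 - <<'E'
from station import r
from plan import *
from gold import *
np.set_printoptions(precision=3,suppress=True)
b=np.radians(45); hx=d(PY+np.pi/2); hy=np.cross(up,hx); z=-up*np.cos(b)-hx*np.sin(b); o=rpy(z,-hy)
go=lambda h,v:r.servo_line(tcp(PK+up*h,z),speed=v)
r.reach(tcp(PK+up*.22,z),o); s=r.sense(); print(s["clock"],s["opening"],s["contact_force"])
go(.10,.15); r.wait(.1); f0=r.sense()["contact_force"]
for h in np.arange(.096,.044,-.002):
    go(h,.03); s=r.sense(); f=s["contact_force"]-f0
    if f[2]>2: break
print("contact",h,f,s["clock"])
r.wait(.1); r.let_go(); r.wait(.3)
s=r.sense(); print(s["clock"],s["opening"])
r.servo_line(tcp(PK+up*h-.12*z,z),speed=.2)
for n in("top","side"):
    q=r.snapshot(n); np.savez(f"{n}6.npz",**q)
T,S=load("top6.npz"),load("side6.npz")
g=gold(T,(427,208),14),gold(S,(346,157),14); print(g)
print(plane(T,[426.562,207.188],.118),plane(T,g[0][0],.118) if g[0][1] else "")
if g[0][1] and g[1][1]: print(tri(load("top0.npz"),[[426.562,207.188]],load("side0.npz"),[[346,156]]),tri(T,[g[0][0]],S,[g[1][0]]))
E
```

```text
31.375 0.04782549391255016 [-1.289  0.094 -2.944]
contact 0.04999999999999996 [-2.065  3.257  9.358] 38.4583
39.6417 0.08797067126634633
((array([431.185, 209.833]), 54.0), (array([349.062, 154.688]), 16.0))
[[ 0.575 -0.33   0.118]] [[ 0.569 -0.341  0.118]]
[[ 0.575 -0.33   0.119]] [[ 0.569 -0.34   0.122]]
```

```bash
python3 - <<'E'
from geo import *
np.set_printoptions(precision=2,suppress=True)
for n,w in(("top",(395,185,455,235)),("side",(325,140,370,200))):
  for k in(0,6):
    f=load(f"{n}{k}.npz")["frame"]; x0,y0,x1,y1=w; c=np.ascontiguousarray(f[y0:y1,x0:x1])
    m=(c.max(2)<60).astype(np.uint8); N,L,st,ce=cv2.connectedComponentsWithStats(m)
    print(n,k,"dark",[(st[i][:5]+[x0,y0,0,0,0],ce[i]+[x0,y0]) for i in range(1,N) if st[i][4]>60])
    h=cv2.cvtColor(c,cv2.COLOR_RGB2HSV); m=cv2.inRange(h,(15,110,60),(32,255,255)); N,L,st,ce=cv2.connectedComponentsWithStats(m)
    print("  gold",[(st[i][:5]+[x0,y0,0,0,0],ce[i]+[x0,y0]) for i in range(1,N) if st[i][4]>5])
E
```

```text
top 0 dark [(array([404, 198,  33,  25, 639]), array([419.54, 209.96]))]
  gold [(array([404, 190,  47,   5, 100]), array([427.46, 191.39])), (array([451, 190,   4,   4,   7]), array([452.43, 191.14])), (array([424, 205,   6,   6,  32]), array([426.56, 207.19])), (array([423, 206,  21,  18, 148]), array([436.79, 216.11]))]
top 6 dark [(array([408, 199,  34,  24, 648]), array([424.43, 210.75]))]
  gold [(array([395, 185,  60,  50, 617]), array([406.34, 206.83])), (array([448, 203,   6,   2,   7]), array([450.86, 203.71])), (array([430, 205,   5,   7,  34]), array([431.94, 207.91])), (array([428, 208,  21,  16, 136]), array([442.04, 216.98]))]
side 0 dark [(array([353, 143,  17,  13, 136]), array([361.6 , 148.71])), (array([335, 162,  20,  27, 414]), array([344.53, 175.1 ]))]
  gold [(array([343, 155,   7,   3,  17]), array([346., 156.]))]
side 6 dark [(array([353, 143,  17,  13, 142]), array([361.37, 148.65])), (array([325, 145,  34,  43, 737]), array([343.  , 166.17]))]
  gold [(array([347, 153,   5,   4,  16]), array([349.06, 154.69]))]
```

```bash
sed -i 's/^PK=.*/PK=np.array([.572,-.3415,0]); PY=np.radians(-5.1)/' plan.py; python3 - <<'E'
from station import r
from plan import *
np.set_printoptions(precision=3,suppress=True)
s=r.sense(); r.servo_line(s["tcp_pos"]+up*.14,speed=.25)
zz=zg(); g=PK+up*GZ-a*DEEP; o=rpy(zz,c)
r.reach(tcp(g-.1*zz+up*.1,zz),o)
r.servo_line(tcp(g-.1*zz,zz),speed=.25)
r.servo_line(tcp(g,zz),speed=.15)
s=r.sense(); print(s["clock"],s["contact_force"])
r.grab(60); s=r.sense(); print(s["opening"],s["contact_force"])
if .044<s["opening"]<.052:
    r.servo_line(tcp(g+up*.26,zz),speed=.2)
    z=zp(); r.reach(tcp(W(0,0,.36),z),rpy(z,-sy))
    f0=r.sense()["contact_force"]
    for x,h,v in((.035,.32,.2),(.035,.19,.2),(.003,.17,.15),(.003,.1,.15)):
        r.servo_line(tcp(W(x,0,h),z),speed=v); s=r.sense(); print(h,s["clock"],s["contact_force"]-f0,s["opening"])
for n in("top","side"): np.savez(f"{n}7.npz",**r.snapshot(n))
I=np.load("side7.npz")["frame"]; import cv2
gI=cv2.GaussianBlur(I,(3,3),0).mean(2).astype(int)
[print(y,*[f"{v:3d}" for v in gI[y,236:265:2]]) for y in range(192,226,3)]
E
```

```text
44.2167 [-1.074 -0.956 -0.578]
0.04789816936400359 [-1.748 -0.477  0.629]
0.32 48.2 [0.597 0.525 0.487] 0.047832091254835764
0.19 49.0 [0.55  0.903 0.406] 0.047687001496463564
0.17 49.4 [0.775 0.476 0.52 ] 0.04772947493017835
0.1 50.0167 [ 0.745 -0.012 -0.71 ] 0.0477154836968633
192  57  64  78  92  88  55  37  44  47  68  68  46  26  25  26
195  97  98  98  98  98  80  42  42  45  48  53  44  26  24  24
198  96  84  76  67  47  41  43  42  52  50  40  29  25  26  26
201  71  64  62  58  37  34  45  37  44  53  43  30  25  25  25
204  65  65  64  59  36  35  45  34  40  50  51  34  26  26  25
207  66  66  65  62  53  49  46  31  35  43  51  39  26  27  25
210  67  66  66  65  61  59  49  32  32  41  48  38  26  26  26
213  84  70  66  65  63  57  47  33  29  39  43  35  27  27  27
216  98  94  75  50  39  32  30  46  49  32  30  29  27  27  26
219  99  99  98  84  50  43  56  60  61  55  41  30  26  26  27
222  99  98  98  98  93  72  64  84  87  76  63  41  28  28  27
225 100 100  99  98  99  97  89  67  71  93  89  48  29  27  27
```

The pack now shows where expected, level, with its band at column 248 and its dark face at columns 250–252. Continuing to lower.

```bash
python3 - <<'E'
from station import r
from plan import *
np.set_printoptions(precision=3,suppress=True)
z=zp(); f0=r.sense()["contact_force"]; ok=True
for h in [.088,.082,.078,.074,.072,.070,.068,.066,.064,.062]:
    r.servo_line(tcp(W(.003,0,h),z),speed=.05); s=r.sense(); f=s["contact_force"]-f0
    print(h,f)
    if f[2]>5: ok=h<.0725; break
print(ok,s["clock"],(s["tcp_pos"]+.163*z)[2])
if ok:
    r.let_go(); r.wait(.35); print(r.sense()["clock"],r.sense()["opening"])
    r.servo_line(tcp(W(.02,0,.2),z),speed=.2)
    for n in("top","side"): np.savez(f"{n}8.npz",**r.snapshot(n))
    import cv2
    gI=cv2.GaussianBlur(np.load("side8.npz")["frame"],(3,3),0).mean(2).astype(int)
    [print(y,*[f"{v:3d}" for v in gI[y,236:265:2]]) for y in range(192,226,3)]
E
```

```text
0.088 [1.213 0.672 0.044]
0.082 [ 1.59  -0.918 -0.486]
0.078 [ 0.764 -0.833  0.207]
0.074 [ 1.147 -0.516 -0.52 ]
0.072 [ 1.492 -1.211  0.672]
0.07 [ 1.484 -0.018 -0.757]
0.068 [ 1.591 -1.032  3.785]
0.066 [-0.341 -1.471 11.252]
True 52.275 0.06869487109811465
53.4083 0.08802637550529861
192 108 103 100  98  99  92  73  63  64  65  67  49  30  28  29
195  99  99  99  99  99  95  76  55  45  47  62  47  29  28  28
198 100  97  90  77  52  37  32  29  30  40  59  45  30  28  28
201  73  68  67  62  40  31  31  31  31  41  59  46  31  29  27
204  67  67  67  63  42  32  34  40  47  59  69  49  29  29  28
207  67  67  67  66  58  56  68  80  89  88  77  47  28  27  28
210  68  67  66  67  66  64  69  61  46  37  34  29  28  29  29
213  85  71  66  66  65  61  61  44  33  33  32  29  28  28  28
216  99  95  76  50  40  38  56  45  32  30  32  31  28  27  27
219  99  99  98  84  49  43  59  49  31  30  30  30  28  29  28
222  99  99  99  99  95  71  52  44  31  31  30  29  28  28  29
225 100  99  99  98  98  97  89  63  37  31  31  30  30  28  28
```

The pack touched the floor at the expected height and lies flat. Closing the hatch now.

```bash
python3 - <<'E'
from station import r
from plan import *
np.set_printoptions(precision=3,suppress=True)
z=zp(); dn=-up; o=rpy(dn,-sy); T=lambda x,h:tcp(W(x,0,h),dn,.182)
r.servo_line(tcp(W(.035,0,.32),z),speed=.3)
r.grab(10)
r.reach(T(-.13,.33),o); print(r.sense()["clock"])
r.servo_line(T(-.13,.215),speed=.25)
f0=r.sense()["contact_force"]
for th in np.radians([95,82,70,58,46,34,22,11,3]):
    r.servo_line(T(-.08+.13*np.cos(th)-.008,.096+.13*np.sin(th)+.001),speed=.12)
    f=r.sense()["contact_force"]-f0
    if np.linalg.norm(f)>15: print("force",np.degrees(th),f)
print(r.sense()["clock"],f)
r.servo_line(T(.05,.092),speed=.06)
for h in(.090,.0885,.087,.0855,.084):
    r.servo_line(T(.05,h),speed=.04); s=r.sense(); f=s["contact_force"]-f0; print(h,s["tcp_pos"][2]-.182,f)
    if f[2]>9: break
r.servo_line(T(.05,.2),speed=.25)
print(r.sense()["clock"],r.sense()["contact_force"])
s=r.snapshot("side"); np.savez("side9.npz",**s)
import cv2
d9=cv2.absdiff(s["frame"],np.load("side0.npz")["frame"]).max(2)
print("hatch region diff vs start",[int(np.median(d9[y:y+8,x:x+8])) for x,y in((255,205),(270,215),(245,205),(262,225))])
A=s["frame"].mean(2); print(A[185:235:5,225:300:8].astype(int)); print(np.load("side0.npz")["frame"].mean(2)[185:235:5,225:300:8].astype(int))
E
```

```text
57.2
61.1583 [-1.953 -0.382  1.661]
0.09 0.09007261997413335 [0.404 0.354 1.362]
0.0885 0.08847603069773124 [ 1.374 -0.306  1.868]
0.087 0.0878089216812637 [-0.459  0.114  4.457]
0.0855 0.08728344347524991 [-1.421  1.388  7.267]
0.084 0.0867899135446194 [-5.385  0.426 11.96 ]
63.4167 [ 0.744 -0.054 -0.676]
hatch region diff vs start [3, 4, 4, 4]
[[150  78 155 145 106  94  65  98 157 155]
 [157 152 107 101  63  48  51  64 131 159]
 [132  99  99  83  71  34  34  96  99 124]
 [ 97 101  38  65  65  37  36  37 100  98]
 [ 98  40  36  65  34  36  35  36  36  98]
 [ 98  75  37  34  36  36  35  34  39  43]
 [ 99  98  40  35  32  35  33  36  35 101]
 [ 72  99  99  35  34  35  34  34  86  96]
 [ 40  93  99  83  32  35  45  96  98  99]
 [ 41  67 100  98  36 103  97  99  90  68]]
[[143  75 148 137 102  90  97 112 151 149]
 [150 144 104  93  92  58  76  96 130 151]
 [126  94  95  80  68  38  33  92  97 144]
 [ 94  96  38  62  61  43  34  37  97  94]
 [ 93  35  36  63  36  35  32  34  39  97]
 [ 93  72  36  36  30  39  35  33  34  42]
 [ 96  95  34  36  36  33  34  36  32  98]
 [ 69  95  93  32  33  34  31  34  80  95]
 [ 37  89  93  79  33  34  45  93  95  95]
 [ 35  64  96  93  31 102  90  93  86  64]]
```

The hatch area matches the starting picture, so it is shut. I'll wait briefly to confirm it stays latched, then hand in.

```bash
python3 - <<'E'
from station import r
import numpy as np,cv2
r.wait(.6); s=r.snapshot("side")
d9=cv2.absdiff(s["frame"],np.load("side0.npz")["frame"]).max(2)
print([int(np.median(d9[y:y+8,x:x+8])) for x,y in((255,205),(270,215),(245,205),(262,225))],r.sense()["clock"])
print(r.hand_in())
E
```

```text
[3, 4, 3, 5] 64.1167
the job is handed in; nothing more can be done
None
```

I handed the job in at 64.1 s: the hatch is pressed shut and looks unchanged from its closed state at the start, and the pack was laid flat in the cradle, after one regrasp when the hatch's catch tab knocked it upright in the fingers; I never commanded the arm near the cup, tray or screwdriver but did not re-measure them, and no verdict came back.

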